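# Bolt the collimator barrel and tighten its lock ring

## Task

Lock the collimator's focus: first turn the lens barrel until its fork faces the slide bolt and push the bolt fully home between the prongs, so that the barrel is held still while the lock ring is still loose. Then, with the bolt in, turn the knurled lock ring clockwise (seen from above) until it is tight down on the housing. Leave the bolt in and do not disturb the things lying around.

Things in the scene. Friction and masses are not known exactly. Their poses are not given: they have to be found in the camera images.
- stand: Grey collimator stand, screwed to the bench. Origin on the bench surface, on the upright axis of barrel and ring; z up; +y points from that axis to the slide bolt. Base plate 150 mm (x) by 190 mm (y, from -83 to +107), 12 mm thick; round housing 100 mm across, top face 62 mm above the bench; at y 76 to 98 stands the bolt's bracket, 33 mm wide and 111 mm high, the bolt runs through it. The tops of all parts of the stand are below 130 mm.
- barrel (a joint): Turn of the aluminium lens barrel about the upright axis, rad, 0 = its fork faces the bolt exactly, positive = counter-clockwise seen from above, stops at -0.9 and +0.9. It stays where it is left but turns easily (0.12 N m). The barrel carries a collar of 76 mm diameter, 86 to 98 mm above the bench, and on top the black lens rim, 58 mm across, to 118 mm. With the bolt home it has about 0.06 rad of play either way.
- fork_mid (a point): Middle of the gap of the barrel's fork, 54 mm from the axis, 95 mm above the bench. The two prongs stick out radially from the collar to 64 mm from the axis, are 8 mm thick, 16 mm apart (32 mm over both), and reach from 86 to 104 mm above the bench. A fingertip can push the outer side of a prong. The point turns with the barrel; at barrel = 0 it lies on the stand's +y axis.
- bolt (a joint): Travel of the slide bolt towards the axis, m: 0 = drawn back (round nose 68 mm from the axis, clear of the fork), 0.022 = fully home between the prongs. A 10 mm round steel rod, 92 mm above the bench; it needs about 3 N and stays where it is left.
- bolt_post (a point): On the bolt's upright handle, a 12 mm round steel post near the bolt's outer end, 92 to 128 mm above the bench, this point at 115 mm; 128 mm from the axis along the stand's +y when drawn back, 106 mm when home. Push it towards the axis from outside.
- lock_ring (a joint): Turn of the dark knurled lock ring on the barrel's thread, measured from the barrel, rad: grows clockwise seen from above, 0 = loosest, 1.6 = tight on the housing (stop). It needs about 0.3 N m, more than the barrel, so an unheld barrel turns along with it. It sinks 2.2 mm per rad; the ring is 78 mm across and 16 mm high, underside 66 mm above the bench at 0, just above the housing (under 1 mm) when tight.
- ring_post (a point): On the lock ring's upright steel post, 12 mm across, 88 mm from the axis, at the end of a 10 mm round radial bar that leaves the ring 74 mm above the bench. The post reaches from 69 to 105 mm above the bench and this point lies at 95 mm (all at lock_ring = 0; they sink with the ring). Its direction from the axis, in the stand's frame, is -0.2 + barrel - lock_ring rad from +x (counter-clockwise positive).
- gauge_case: Closed wooden gauge case, 70 x 110 x 54 mm, origin at the centre of its underside. Leave alone.
- pedestal: Round aluminium pedestal, 64 mm across, 46 mm high, origin at the centre of its underside. Leave alone.
- meter_pack: Flat beige meter pack, 75 x 55 x 24 mm, origin at the centre of its underside. Leave alone.

How it is judged:
On the way, in this order (a step that is already met when the one before it is completed fails the run):
1. the bolt is home between the prongs of the fork while the lock ring is still loose (value of joint barrel between -0.1 and 0.1 rad and value of joint bolt above 0.018 m and value of joint lock_ring below 0.8 rad), for 0.2 s.
2. the lock ring is turned tight with the bolt home (value of joint barrel between -0.1 and 0.1 rad and value of joint bolt above 0.018 m and value of joint lock_ring above 1.5 rad), for 0.2 s.
At the end, for the whole second after the job is handed in: Lock ring within 0.1 rad of tight (lock_ring over 1.5), bolt home (over 18 of its 22 mm) between the prongs with the barrel within 0.1 rad of 0, ring and barrel at rest (all of step 2 and velocity of joint barrel between -0.1 and 0.1 rad/s and velocity of joint lock_ring between -0.1 and 0.1 rad/s); the robot touches nothing.
It fails at once if a thing lying around was shifted by more than 30 mm (distance of any of gauge_case, pedestal, meter_pack from where it was at the start of the episode above 0.03 m).
It also fails if it takes over 58 s, if anything falls off the work surface, if the arm or the gripper's body presses on something with over 40 N, if the wrist force passes 120 N, or if a joint passes its speed limit or range.

## Robot

A 6-joint arm with a two-finger parallel gripper is mounted at the origin on the work surface. World frame = base frame: x ahead of the robot, y to its left, z up, the work surface at z = 0. Lengths are in m, angles in rad, forces in N, time in s.
With the tool pointing down it reaches from about 0.35 to 0.775 m from the base axis. Payload 5.5 kg.
Tool frame: the origin (TCP) lies on the centre line of the jaws, within the pads' length; the fingertips stand 11 mm ahead of it and the grasp point (between the pads) lies 8 mm behind it; z points along the fingers, y is the direction in which the jaws open and shut (so a half turn about z gives the same grasp; the last joint's range is limited). The gripper opens to 85 mm and grips with 20 to 120 N. Pads are 22 mm wide; open, the fingers measure 114 mm over their backs; the gripper's body (76 mm by 85 mm) begins 54 mm behind the grasp point. The pads swing forward as they close: fully open they stand 13 mm farther back than shut.
Start: joints at [-1.279, 0.313, 0.046, 1.304, 0, 1.431], TCP at [0.241, -0.522, 0.242] pointing down, gripper open.
Joint ranges: [-2.76, 2.76], [-0.86, 1.69], [-1.03, 1.26], [-2.2, 2.34], [-1.47, 1.5], [-3.14, 3.14]. Speed limits (rad/s): [2.57, 2.57, 3.14, 3.14, 3.14, 3.14].

## Interface

Orientations are given as a unit quaternion [w, x, y, z].
In Python, from workcell import env, imaging, order gives the robot as it stands. The module is installed in compiled form; this text tells all that it offers.
- The arm moves only by the tool move_arm, never from a script. Its argument "deltas" is one flat list of numbers, 7 for each row, row after row: the gripper's target within -1 to 1 (shut at 1, half-way at 0, fully open at -1), then the shift along the tool's x, y, z in m, then the turn, a rotation vector about the tool's x, y, z in degrees. In form: [jaw, tx, ty, tz, ax, ay, az, jaw, tx, ty, tz, ax, ay, az, ...]. A call has 1 to 10 rows; each row shifts and turns the commanded pose from where the row before left it, along the tool's axes as they then stand; what a row does not reach is not made up. A row lasts 1/8 s, in which the tool goes at most 62.5 mm and 10.7 degrees, less where a joint would pass 70% of its speed; a pose out of reach is approached as far as the arm can. A call is refused whole if a number of a shift passes 0.0625 or a number of a turn 10.7, either way. A call with a gripper value outside its range is refused whole. The fingers move at their own pace and stop on an object; "squeeze" is the grip in N (left out, the last holds). Time passes only in rows, so rows that do not move let the fingers close. It gives the time, the measured TCP pose, the force and the opening at its end, in the units of the state.
- env.get_state(): the state, without advancing time (a new reading comes with each control period).
- imaging.read_camera(name): name is "side" or "top"; returns a dict with "img" (400x640x3 uint8, red, green, blue), "z_map" (400x640 float32, m along the optical axis (not along the pixel's ray), 0 where there is no reading), "fx", "fy", "cx", "cy" (pixels), "rvec" (rotation vector, rad) and "tvec" (3), from world to camera coordinates, as OpenCV has them. Camera axes: x right, y down, z forward; pixel columns grow to the right and rows downward; lengths in m; the calibration is good to about 2 mm. A picture is of the moment at which its call begins.
- order.hand_in(): hands the job in, once; it reports no verdict.
Trained networks look in a picture, given as the dict that the camera call returned (one of the last four; its "shot" number tells which), for a name from the list of things; names that differ only in an ending like _2 or _b are one class to them, and where a whole thing is asked for, a point or a joint stands for the part that bears it (a point fixed in the world has none). Each returns a list of dicts, best first, with "confidence" (0 to 1); they miss things now and then, are a little off and sometimes report something else, mostly with a low value. They report only what shows in the picture. A call takes as long as a camera call.
- imaging.recognise(picture, thing): "centre" ([column, row] in pixels, amid what is visible of it).
- imaging.cut_out(picture, thing): "mask" (400x640 bool, what is visible of it) and "centre" ([column, row] in pixels, amid what is visible of it).
The state is a dict: "clock": time; "joint_pos": joint angles; "qvel": joint speeds; "tau": joint torques, N m; "tcp_pos": TCP position; "orientation": TCP orientation; "wrist_force": force on the tool from outside, world axes, zero at the start; "ft_torque": the same for the moment, N m; "finger_gap": finger opening in m.
Only numpy, scipy, OpenCV 4.12 (cv2) and the standard library are available. Lean on these libraries where they do the work, as an engineer would, in place of code of your own. Each camera call takes 0.05 s, during which the arm holds its last target.

## Working session

There is one attempt and no reset: what is moved stays moved. The work goes in short steps, Python scripts to look and compute and a tool call to move; the robot and the scene stay as the last step left them, time stands still between calls to the robot, and variables do not carry over. Pictures are saved under pics/ and viewed, and the job is handed in when it is done.

Besides the shell and the picture viewer there is one more tool, called after "Call:" in YAML: its name, and indented under it one key for each argument. move_arm: Moves the arm, as the interface text tells. Its arguments: {"type":"object","properties":{"deltas":{"type":"array"},"squeeze":{"type":"number"}},"required":["deltas"]}

```bash
mkdir -p pics; cat > h.py <<'E'
import numpy as np, cv2
from workcell import env, imaging, order
from scipy.spatial.transform import Rotation as R
def cam(p):
    Rm=cv2.Rodrigues(np.array(p['rvec'],float))[0]; return Rm,np.array(p['tvec'],float).ravel()
def pix2w(p,u,v,z=None):
    Rm,t=cam(p); z=p['z_map'][int(round(v)),int(round(u))] if z is None else z
    c=np.array([(u-p['cx'])/p['fx'],(v-p['cy'])/p['fy'],1.])*z
    return Rm.T@(c-t)
def ray_at(p,u,v,h):
    Rm,t=cam(p); d=Rm.T@np.array([(u-p['cx'])/p['fx'],(v-p['cy'])/p['fy'],1.]); o=-Rm.T@t
    return o+d*(h-o[2])/d[2]
def proj(p,X):
    Rm,t=cam(p); c=Rm@np.asarray(X,float)+t
    return p['fx']*c[0]/c[2]+p['cx'],p['fy']*c[1]/c[2]+p['cy']
def cloud(p):
    Rm,t=cam(p); v,u=np.mgrid[0:400,0:640]; z=p['z_map']
    c=np.stack([(u-p['cx'])/p['fx']*z,(v-p['cy'])/p['fy']*z,z],-1)
    return (c-t)@Rm
def save(p,n): cv2.imwrite('pics/'+n,p['img'][...,::-1])
E
python3 - <<'E'
from h import *
for n in ['top','side']:
    p=imaging.read_camera(n); save(p,n+'0.png')
    Rm,t=cam(p); print(n,-Rm.T@t, Rm[2],p['fx'])
    for th in ['stand','barrel','fork_mid','bolt','bolt_post','lock_ring','ring_post','gauge_case','pedestal','meter_pack']:
        for r in imaging.recognise(p,th)[:2]:
            u,v=r['centre']; print(th,round(r['confidence'],2),np.round([u,v]),pix2w(p,u,v).round(4))
s=env.get_state(); print(s)
E
```

```text
top [ 0.48864143 -0.01233906  1.19668539] [ 0.05066758  0.01889681 -0.99853678] 505.29151985231255
stand 0.76 [316. 185.] [0.5728 0.006  0.1178]
barrel 0.63 [322. 181.] [ 0.5805 -0.007   0.1194]
fork_mid 0.88 [323. 181.] [ 0.5819 -0.0079  0.1178]
bolt_post 0.61 [273. 166.] [0.6181 0.1008 0.092 ]
bolt_post 0.24 [353. 173.] [ 0.601  -0.0757  0.0809]
lock_ring 0.68 [180. 224.] [0.4963 0.3189 0.0554]
lock_ring 0.64 [351. 175.] [ 0.5965 -0.0708  0.0823]
ring_post 0.62 [353. 174.] [ 0.598  -0.0757  0.075 ]
gauge_case 0.6 [181. 224.] [0.4965 0.3169 0.0558]
gauge_case 0.31 [181. 159.] [0.6459 0.3165 0.0482]
pedestal 0.56 [182. 156.] [0.6523 0.3157 0.0434]
meter_pack 0.74 [469. 223.] [ 0.4847 -0.3418  0.0234]
side [0.05346631 0.81552748 1.0159741 ] [ 0.38014628 -0.60338601 -0.70100936] 457.22648776911706
stand 0.85 [311. 212.] [0.5658 0.0358 0.0584]
barrel 0.6 [316. 191.] [0.5682 0.0057 0.1171]
barrel 0.29 [229. 276.] [0.6418 0.3221 0.0196]
fork_mid 0.89 [314. 195.] [0.5682 0.0159 0.107 ]
bolt 0.64 [281. 205.] [0.692  0.0181 0.002 ]
bolt_post 0.55 [280. 207.] [0.6213 0.1098 0.1089]
lock_ring 
[... 218 characters left out ...]
[ 0.476  -0.3346  0.0222]
{'clock': 1.1, 'joint_pos': array([-1.27861756e+00,  3.13201706e-01,  4.61048621e-02,  1.30358069e+00,
       -5.18460036e-06,  1.43121233e+00]), 'qvel': array([-0.00205377,  0.00011465, -0.0005003 , -0.0012299 , -0.00108074,
        0.00011215]), 'tau': array([-3.71553288e-04, -4.80478621e+01,  2.98817933e+01,  9.09003415e-05,
       -1.95868092e-04,  2.21304468e-06]), 'tcp_pos': array([ 0.24063445, -0.52228116,  0.2423242 ]), 'orientation': array([5.94192261e-05, 9.76787972e-01, 2.14208437e-01, 1.94248539e-06]), 'wrist_force': array([ 0.21268214,  0.22141899, -0.33671872]), 'ft_torque': array([0.05445588, 0.03210902, 0.0079021 ]), 'finger_gap': 0.0857170068153626}
```

```bash
python3 - <<'E'
from h import *
for n in ['top','side']:
    im=cv2.imread('pics/'+n+'0.png'); x0,y0=(225,110) if n=='top' else (240,140)
    cv2.imwrite('pics/'+n+'0z.png',cv2.resize(im[y0:y0+130,x0:x0+180],None,fx=4.4,fy=4.4,interpolation=cv2.INTER_CUBIC))
E
```

```text
(no output)
```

View pics/top0.png

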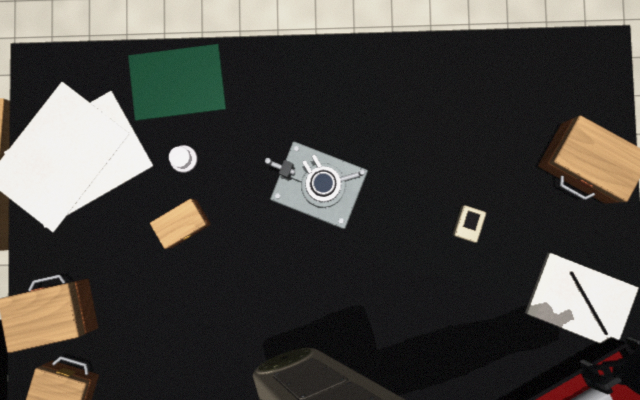

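```bash
ls pics
```

```text
side0.png
side0z.png
top0.png
top0z.png
```

View pics/side0.png

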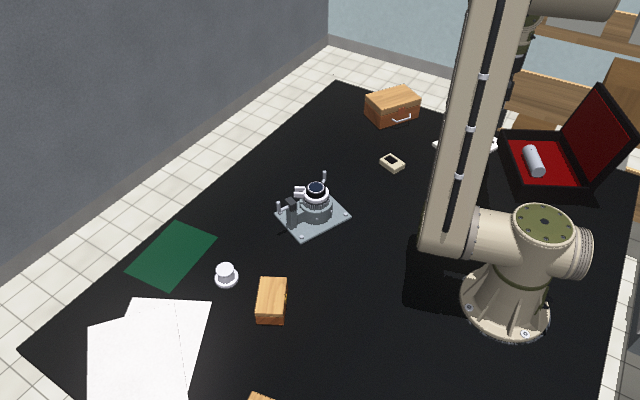

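View pics/top0z.png

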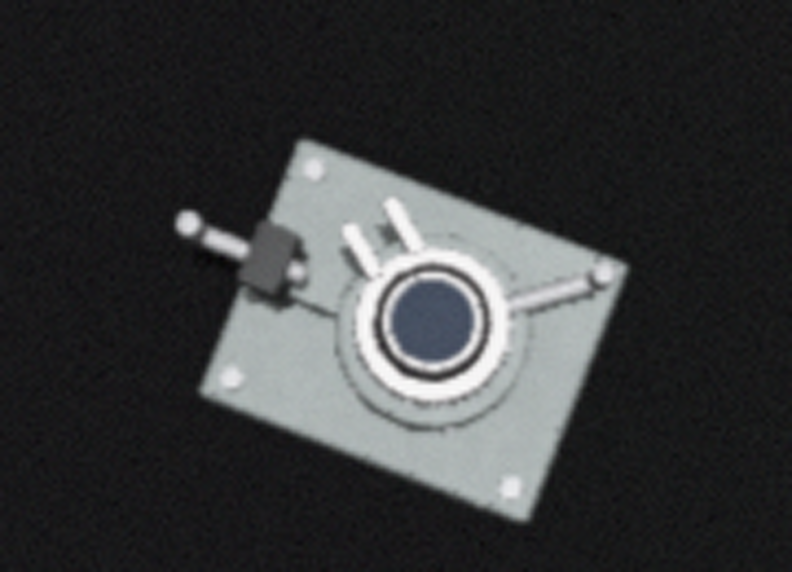

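View pics/side0z.png

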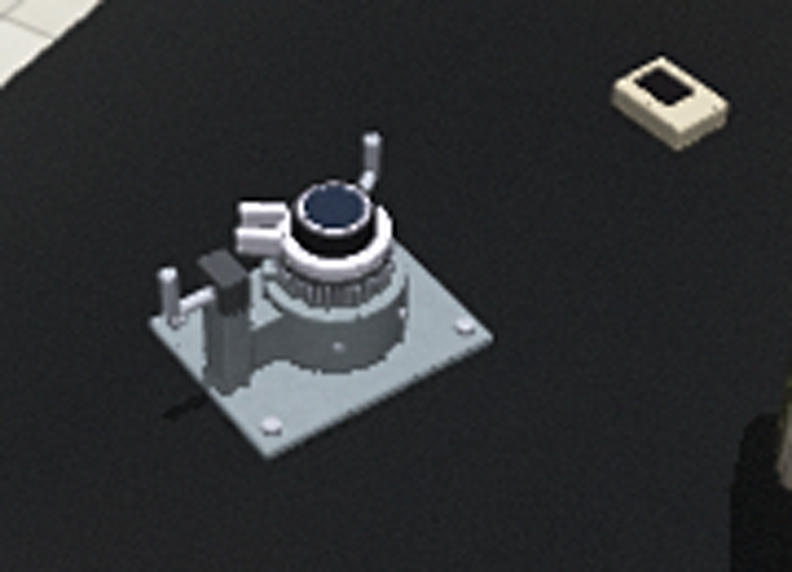

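```bash
python3 - <<'E'
from h import *
p=imaging.read_camera('top')
z=lambda a,b:(225+(a+.5)/4.4-.5,110+(b+.5)/4.4-.5)
C=[(302,138),(628,264),(527,522),(201,392)]
S=np.array([(.075,.107),(.075,-.083),(-.075,-.083),(-.075,.107)])
W=np.array([ray_at(p,*z(*c),.012)[:2] for c in C]); print(W.round(4))
a,b=S-S.mean(0),W-W.mean(0); U,_,V=np.linalg.svd(a.T@b); Rm=(U@V).T
th=np.arctan2(Rm[1,0],Rm[0,0]); t=W.mean(0)-Rm@S.mean(0)
print('corner fit th',th,'t',t,'res',(W-(S@Rm.T+t)).round(4).tolist())
ax=ray_at(p,*z(432,320),.118)[:2]; bp=ray_at(p,*z(188,222),.128)[:2]; rp=ray_at(p,*z(604,273),.105)[:2]; fm=ray_at(p,*z(371,217),.104)[:2]
print('axis rim',ax,'boltpost',bp,'rp',rp,'fork',fm)
f=lambda w:(Rm.T@(w-t)).round(4)
for n,w in [('ax',ax),('bp',bp),('rp',rp),('fk',fm)]: q=f(w); print(n,q,'r',np.hypot(*q),'ang',np.arctan2(q[1],q[0]))
b2=bp-ax; print('th from bolt',np.arctan2(b2[1],b2[0])-np.pi/2,np.hypot(*b2))
# depth check
P=cloud(p)
m=(P[...,2]>.112)&(P[...,2]<.124)&(np.hypot(P[...,0]-ax[0],P[...,1]-ax[1])<.04); print(m.sum(),P[m].mean(0), P[m].max(0),P[m].min(0))
m=(P[...,2]>.10)&(np.hypot(P[...,0]-bp[0],P[...,1]-bp[1])<.03); print(m.sum(),P[m])
q=imaging.read_camera('side')
Q=cloud(q); m=(Q[...,2]>.112)&(Q[...,2]<.126)&(np.hypot(Q[...,0]-ax[0],Q[...,1]-ax[1])<.045); print(m.sum(),Q[m].mean(0),(Q[m].max(0)+Q[m].min(0))/2)
E
```

```text
[[ 0.6866  0.0604]
 [ 0.6144 -0.1125]
 [ 0.4781 -0.0551]
 [ 0.5513  0.1172]]
corner fit th -0.3981693312513231 t [ 0.57794723 -0.00854743] res [[-0.0019, -0.0006], [-0.0005, 0.0017], [0.0015, 0.0008], [0.001, -0.002]]
axis rim [ 0.57813279 -0.00759283] boltpost [0.62769014 0.10937378] rp [ 0.60038911 -0.09268829] fork [0.6310579  0.02144342]
ax [-0.0002  0.001 ] r 0.001019803902718557 ang 1.7681918866447774
bp [1.00e-04 1.28e-01] r 0.12800003906249405 ang 1.5700150769538423
rp [ 0.0533 -0.0689] r 0.08710970095230497 ang -0.9123709530115273
fk [0.0373 0.0482] r 0.06094694413996488 ang 0.9121995482285638
th from bolt -0.40075882325823 0.12703196123356827
550 [ 0.5780155  -0.00690835  0.11724782] [0.6072778  0.02013799 0.12362022] [ 0.55089829 -0.03393237  0.11215653]
40 [[0.63187925 0.11189013 0.13031419]
 [0.63185404 0.1097834  0.13010865]
 [0.63256258 0.10829104 0.12443643]
 [0.62977146 0.11403621 0.1304902 ]
 [0.62975902 0.11194181 0.13018585]
 [0.63001014 0.1100746  0.12788876]
 [0.62991004 0.10789965 0.12824627]
 [0.63078434 0.10654119 0.12123178]
 [0.62821248 0.11459797 0.1260600
[... 499 characters left out ...]
056191]
 [0.62364304 0.11023671 0.12744315]
 [0.62390913 0.10838614 0.12491827]
 [0.62389003 0.10627576 0.12465197]
 [0.62503408 0.10516659 0.11516231]
 [0.62406648 0.11476643 0.10723408]
 [0.62234369 0.11105059 0.12066844]
 [0.62250599 0.10909746 0.11893646]
 [0.62318609 0.1075993  0.11303276]
 [0.62371661 0.10594727 0.10832958]
 [0.6246125  0.10459124 0.10067764]
 [0.62293968 0.0797964  0.10943273]
 [0.62209144 0.11074265 0.10467266]
 [0.62235559 0.10885072 0.10207228]
 [0.61986997 0.087233   0.10006278]
 [0.61839579 0.0818669  0.11149556]
 [0.61666468 0.08223202 0.10775826]
 [0.61221511 0.08436839 0.10905972]]
231 [ 0.57605385 -0.00470612  0.11728793] [ 0.5781326  -0.00670774  0.11742091]
```

Call:
move_arm:
  deltas: [-1,0.0506,-0.0239,0,0,0,0,-1,0.0506,-0.0239,0,0,0,0,-1,0.0506,-0.0239,0,0,0,0,-1,0.0506,-0.0239,0,0,0,0,-1,0.0506,-0.0239,0,0,0,0,-1,0.0506,-0.0239,0,0,0,0,-1,0.0506,-0.0239,0,0,0,0,-1,0.0506,-0.0239,0,0,0,0,-1,0.0506,-0.0239,0,0,0,0,-1,0.0506,-0.0239,0,0,0,0]

```text
clock: 2.45
tcp_pos: [0.6013, -0.0919, 0.2424]
orientation: [0.0, 0.977, 0.214, 0.0]
wrist_force: [0.2, -1.1, -0.3]
finger_gap: 0.085
```

Call:
move_arm:
  deltas: [-0.2,0,0,0,0,0,-10,-0.2,0,0,0,0,0,-10,-0.2,0,0,0,0,0,-10,-0.2,0,0,0,0,0,-10,-0.2,0,0,0,0,0,-10,-0.2,0,0,0,0,0,-10,-0.2,0,0,0,0,0,-10,-0.2,0,0,0,0,0,-10,-0.2,0,0,0,0,0,0]

```text
clock: 3.58
tcp_pos: [0.6002, -0.0935, 0.2422]
orientation: [0.0, 0.611, 0.791, -0.0]
wrist_force: [0.6, 0.4, 0.5]
finger_gap: 0.0512
```

```bash
cat >> h.py <<'E'
AX=np.array([.578,-.0078]); TH=-.40
def stt():
    s=env.get_state(); w,x,y,z=s['orientation']; M=R.from_quat([x,y,z,w]).as_matrix()
    psi=np.arctan2(M[1,0],M[0,0]); return s,M,psi
def show():
    s,M,psi=stt(); d=s['tcp_pos'][:2]-AX; c,sn=np.cos(TH),np.sin(TH)
    print('t',s['clock'],'tcp',s['tcp_pos'].round(4),'psi',psi.round(4),'zaxis',M[:,2].round(3),'F',s['wrist_force'].round(2),'gap',round(s['finger_gap'],4),'stand',np.round([c*d[0]+sn*d[1],-sn*d[0]+c*d[1]],4),'polar',np.hypot(*d).round(4),(np.arctan2(d[1],d[0])-TH).round(4))
def delta(target):
    s,M,psi=stt(); print('tool delta',(M.T@(np.array(target)-s['tcp_pos'])).round(4))
def stand(x,y,z):
    c,s=np.cos(TH),np.sin(TH); return np.array([AX[0]+c*x-s*y,AX[1]+s*x+c*y,z])
def show_stand(n='a'): pass
E
python3 - <<'E'
from h import *
show(); delta([.6004,-.0928,.095])
E
```

```text
t 3.575 tcp [ 0.6002 -0.0935  0.2422] psi 1.8262 zaxis [-0. -0. -1.] F [0.63 0.37 0.53] gap 0.0512 stand [ 0.0538 -0.0703] polar 0.0885 -0.9175
tool delta [0.0006 0.0004 0.1472]
```

Call:
move_arm:
  deltas: [-0.2,0.0006,0.0004,0.035,0,0,0,-0.2,0,0,0.035,0,0,0,-0.2,0,0,0.03,0,0,0,-0.2,0,0,0.025,0,0,0,-0.2,0,0,0.022,0,0,0,-0.2,0,0,0,0,0,0]
  squeeze: 20

```text
clock: 4.32
tcp_pos: [0.5989, -0.0924, 0.0934]
orientation: [-0.002, 0.612, 0.791, -0.001]
wrist_force: [-0.5, -0.3, -0.8]
finger_gap: 0.051
```

```bash
python3 - <<'E'
from h import *
show(); p=imaging.read_camera('side'); save(p,'s1.png')
cv2.imwrite('pics/s1z.png',cv2.resize(p['img'][120:260,230:410,::-1],None,fx=4,fy=4,interpolation=cv2.INTER_CUBIC))
E
```

```text
t 4.325 tcp [ 0.5989 -0.0924  0.0934] psi 1.8254 zaxis [-0.004  0.001 -1.   ] F [-0.46 -0.34 -0.81] gap 0.051 stand [ 0.0522 -0.0697] polar 0.0871 -0.9286
```

View pics/s1z.png

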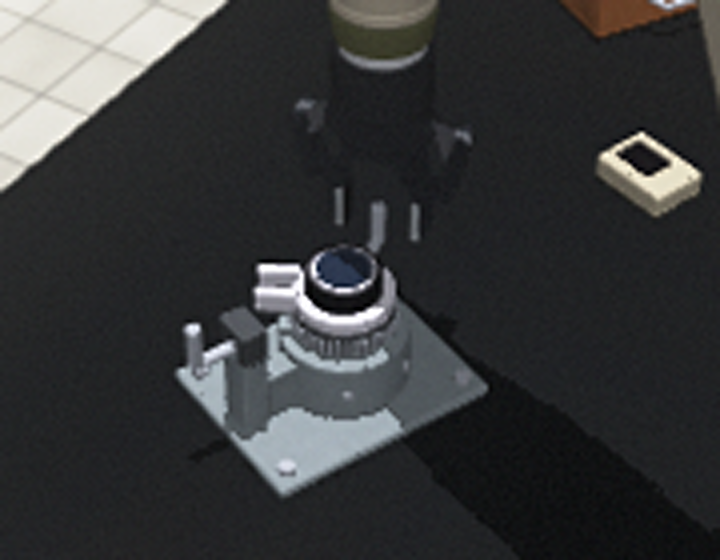

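The post (zoom px 378,222) stands between the two light pads (340 and 415). I'll close on it.

Call:
move_arm:
  deltas: [0.5,0,0,0,0,0,0,0.8,0,0,0,0,0,0,0.9,0,0,0,0,0,0,0.9,0,0,0,0,0,0,0.9,0,0,0,0,0,0]
  squeeze: 20

```text
clock: 5.0
tcp_pos: [0.6012, -0.0931, 0.0964]
orientation: [0.001, 0.611, 0.792, 0.0]
wrist_force: [-1.0, 0.4, 5.5]
finger_gap: 0.0105
```

```bash
python3 - <<'E'
from h import *
show()
a=np.radians(4.0); p=np.array([.088,0]); Rm=np.array([[np.cos(-a),-np.sin(-a)],[np.sin(-a),np.cos(-a)]]); print(p-Rm@p)
E
```

```text
t 5.0 tcp [ 0.6012 -0.0931  0.0964] psi 1.8279 zaxis [ 0.002 -0.001 -1.   ] F [-0.97  0.43  5.52] gap 0.0105 stand [ 0.0546 -0.0695] polar 0.0884 -0.9048
[0.00021436 0.00613857]
```

Call:
move_arm:
  deltas: [0.9,0,0,-0.002,0,0,0,0.9,0.0002,0.0061,0,0,0,-4,0.9,0.0002,0.0061,0,0,0,-4,0.9,0.0002,0.0061,0,0,0,-4,0.9,0.0002,0.0061,0,0,0,-4,0.9,0.0002,0.0061,0,0,0,-4,0.9,0.0002,0.0061,0,0,0,-4,0.9,0.0002,0.0061,0,0,0,-4,0.9,0,0,0,0,0,0]
  squeeze: 25

```text
clock: 6.12
tcp_pos: [0.6379, -0.0726, 0.0967]
orientation: [0.0, 0.401, 0.916, -0.0]
wrist_force: [2.9, -0.6, -3.3]
finger_gap: 0.0109
```

```bash
python3 - <<'E'
from h import *
show(); p=imaging.read_camera('side'); save(p,'s2.png')
cv2.imwrite('pics/s2z.png',cv2.resize(p['img'][120:260,230:410,::-1],None,fx=4,fy=4,interpolation=cv2.INTER_CUBIC))
q=imaging.read_camera('top'); save(q,'t2.png')
cv2.imwrite('pics/t2z.png',cv2.resize(q['img'][110:240,225:405,::-1],None,fx=4.4,fy=4.4,interpolation=cv2.INTER_CUBIC))
E
```

```text
t 6.125 tcp [ 0.6379 -0.0726  0.0967] psi 2.3161 zaxis [ 0. -0. -1.] F [ 2.92 -0.57 -3.27] gap 0.0109 stand [ 0.0804 -0.0363] polar 0.0882 -0.4242
```

View pics/s2z.png

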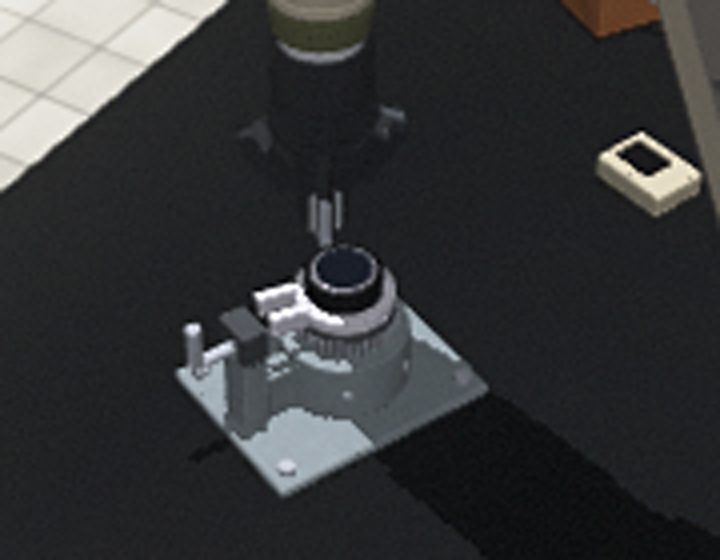

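View pics/t2z.png

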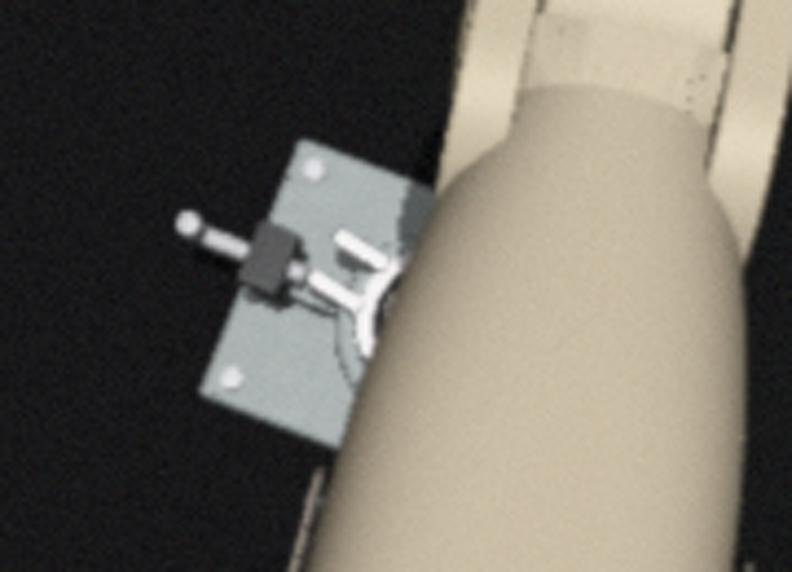

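```bash
python3 - <<'E'
from h import *
p=imaging.read_camera('top')
z=lambda a,b:(225+(a+.5)/4.4-.5,110+(b+.5)/4.4-.5)
for a,b in [((340,236),(313,275)),((350,230),(393,205))]:
    w=(ray_at(p,*z(*a),.104)+ray_at(p,*z(*b),.104))/2; d=w[:2]-AX
    print(np.hypot(*d),np.arctan2(d[1],d[0])-TH-np.pi/2)
show()
E
```

```text
0.06209863033815325 -0.18882612520464637
0.06024359675263414 -0.6685574514668849
t 6.275 tcp [ 0.6378 -0.0727  0.0968] psi 2.3156 zaxis [ 0. -0. -1.] F [ 3.4  -1.19 -5.33] gap 0.0107 stand [ 0.0803 -0.0365] polar 0.0882 -0.4263
```

Call:
move_arm:
  deltas: [0.9,0.0002,0.0054,0,0,0,-3.5,0.9,0.0002,0.0054,0,0,0,-3.5,0.9,0.0002,0.0054,0,0,0,-3.5,0.9,0,0,0,0,0,0,0.9,0,0,0,0,0,0]

```text
clock: 6.9
tcp_pos: [0.6485, -0.0607, 0.0968]
orientation: [0.0, 0.316, 0.949, 0.0]
wrist_force: [4.9, -2.1, -6.7]
finger_gap: 0.0106
```

```bash
python3 - <<'E'
from h import *
show()
q=imaging.read_camera('top'); save(q,'t3.png')
cv2.imwrite('pics/t3z.png',cv2.resize(q['img'][135:205,245:345,::-1],None,fx=8,fy=8,interpolation=cv2.INTER_CUBIC))
E
```

```text
t 6.9 tcp [ 0.6485 -0.0607  0.0968] psi 2.4982 zaxis [ 0. -0. -1.] F [ 4.92 -2.12 -6.7 ] gap 0.0106 stand [ 0.0855 -0.0213] polar 0.0881 -0.2438
```

View pics/t3z.png

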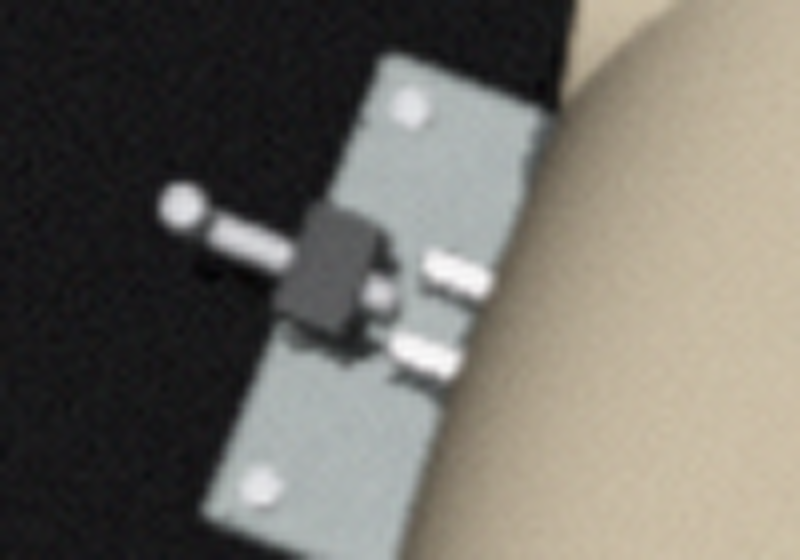

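Call:
move_arm:
  deltas: [0.2,0,0,0,0,0,0,0,0,0,0,0,0,0,0,0,0,0,0,0,0,0,0,0,-0.03,0,0,0,0,0,0,-0.05,0,0,0,0.5,0,0,-0.03,0,0,0,1,0,0,0,0,0,0]

```text
clock: 7.82
tcp_pos: [0.6499, -0.0606, 0.2109]
orientation: [0.003, 0.315, 0.949, 0.0]
wrist_force: [1.4, 0.4, -1.6]
finger_gap: 0.0068
```

```bash
python3 - <<'E'
from h import *
show(); delta(stand(0,.170,.19))
q=imaging.read_camera('top'); save(q,'t4.png')
z=lambda a,b:(245+(a+.5)/8-.5,135+(b+.5)/8-.5)
w=(ray_at(q,*z(430,262),.104)+ray_at(q,*z(395,342),.104))/2; d=w[:2]-AX
print(np.hypot(*d),np.arctan2(d[1],d[0])-TH-np.pi/2)
cv2.imwrite('pics/t4z.png',cv2.resize(q['img'][135:205,245:345,::-1],None,fx=8,fy=8,interpolation=cv2.INTER_CUBIC))
E
```

```text
t 7.825 tcp [ 0.6499 -0.0606  0.2109] psi 2.5 zaxis [ 0.006 -0.001 -1.   ] F [ 1.36  0.42 -1.6 ] gap 0.0068 stand [ 0.0868 -0.0206] polar 0.0892 -0.2335
tool delta [0.13   0.1643 0.0206]
0.06270036778259608 -0.0019330925935667764
```

View pics/t4z.png

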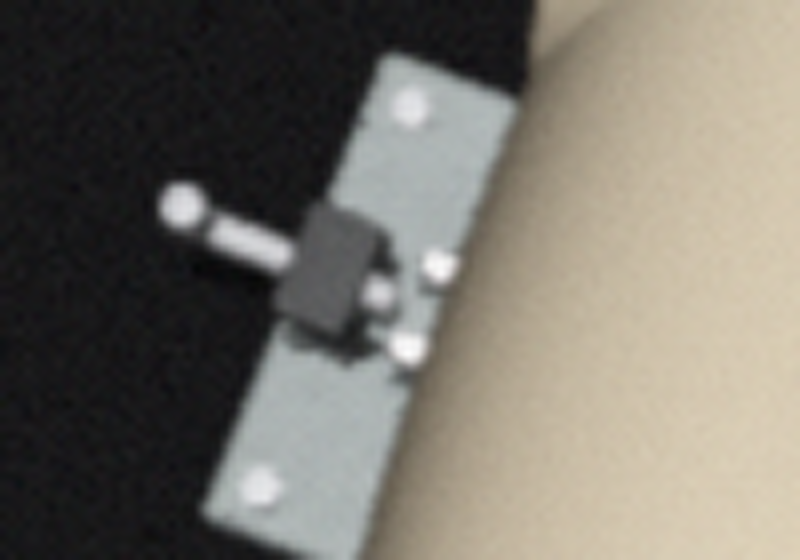

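Call:
move_arm:
  deltas: [1,0,0,0,0,0,9.5,1,0,0,0,0,0,9.5,1,0,0,0,0,0,9.5,1,0,0,0,0,0,9.5,1,0,0,0,0,0,9.5,1,0,0,0,0,0,9.5,1,0,0,0,0,0,9.5,1,0,0,0,0,0,9.5]

```text
clock: 8.88
tcp_pos: [0.6472, -0.0602, 0.2051]
orientation: [-0.001, 0.834, 0.551, -0.001]
wrist_force: [0.1, -0.2, -0.2]
finger_gap: -0.0001
```

Call:
move_arm:
  deltas: [1,0.038,-0.0174,0,0,0,0,1,0.038,-0.0174,0,0,0,0,1,0.038,-0.0174,0,0,0,0,1,0.038,-0.0174,0,0,0,0,1,0.038,-0.0174,0,0,0,0,1,0,0,0,0,0,0,1,0,0,0,0,0,0]

```text
clock: 9.75
tcp_pos: [0.6408, 0.1482, 0.2058]
orientation: [-0.0, 0.833, 0.554, -0.001]
wrist_force: [0.5, -0.3, 0.2]
finger_gap: 0.0
```

```bash
python3 - <<'E'
from h import *
show(); delta(stand(0,.160,.116))
E
```

```text
t 9.75 tcp [0.6408 0.1482 0.2058] psi 1.1739 zaxis [-0.002 -0.001 -1.   ] F [ 0.47 -0.29  0.16] gap 0.0 stand [-0.0029  0.1682] polar 0.1682 1.5879
tool delta [-0.0081  0.003   0.0898]
```

Call:
move_arm:
  deltas: [1,0,0.003,0.03,0,0,0,1,0,0,0.03,0,0,0,1,0,0,0.03,0,0,0,1,0,0,0,0,0,0,1,0,0,0,0,0,0]

```text
clock: 10.38
tcp_pos: [0.6449, 0.1464, 0.1181]
orientation: [0.0, 0.833, 0.553, 0.0]
wrist_force: [0.2, -1.0, 0.7]
finger_gap: -0.0003
```

```bash
python3 - <<'E'
from h import *
show(); p=imaging.read_camera('side')
cv2.imwrite('pics/s5z.png',cv2.resize(p['img'][120:260,230:410,::-1],None,fx=4,fy=4,interpolation=cv2.INTER_CUBIC))
E
```

```text
t 10.375 tcp [0.6449 0.1464 0.1181] psi 1.1723 zaxis [ 0.001 -0.    -1.   ] F [ 0.24 -1.04  0.74] gap -0.0003 stand [0.0016 0.1681] polar 0.1681 1.5616
```

View pics/s5z.png

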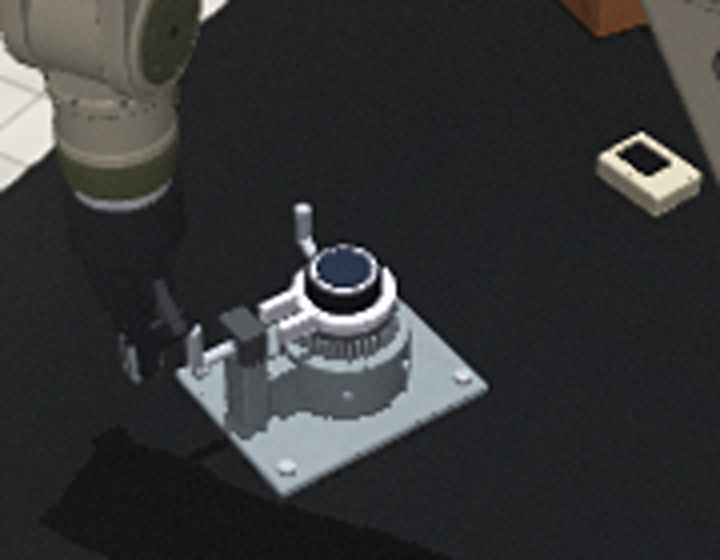

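Shut fingers (zoom 160,350) stand right behind the bolt post (196,345). The fork is lined up with the bolt. Pushing.

Call:
move_arm:
  deltas: [1,-0.01,-0.001,0,0,0,0,1,-0.007,0,0,0,0,0,1,-0.005,0,0,0,0,0,1,-0.005,0,0,0,0,0,1,-0.005,0,0,0,0,0,1,-0.004,0,0,0,0,0,1,-0.004,0,0,0,0,0,1,0,0,0,0,0,0]

```text
clock: 11.42
tcp_pos: [0.6279, 0.1103, 0.1173]
orientation: [0.0, 0.833, 0.554, -0.0]
wrist_force: [0.1, 0.1, -0.1]
finger_gap: 0.0
```

```bash
python3 - <<'E'
from h import *
show(); p=imaging.read_camera('side')
cv2.imwrite('pics/s6z.png',cv2.resize(p['img'][120:260,230:410,::-1],None,fx=4,fy=4,interpolation=cv2.INTER_CUBIC))
show()
E
```

```text
t 11.425 tcp [0.6279 0.1103 0.1173] psi 1.1731 zaxis [ 0.    -0.001 -1.   ] F [ 0.09  0.06 -0.06] gap 0.0 stand [-0.      0.1282] polar 0.1282 1.5711
t 11.475 tcp [0.6279 0.1104 0.1172] psi 1.1732 zaxis [-0.    -0.001 -1.   ] F [-0.25  0.42  0.49] gap -0.0001 stand [-1.000e-04  1.283e-01] polar 0.1283 1.5716
```

View pics/s6z.png

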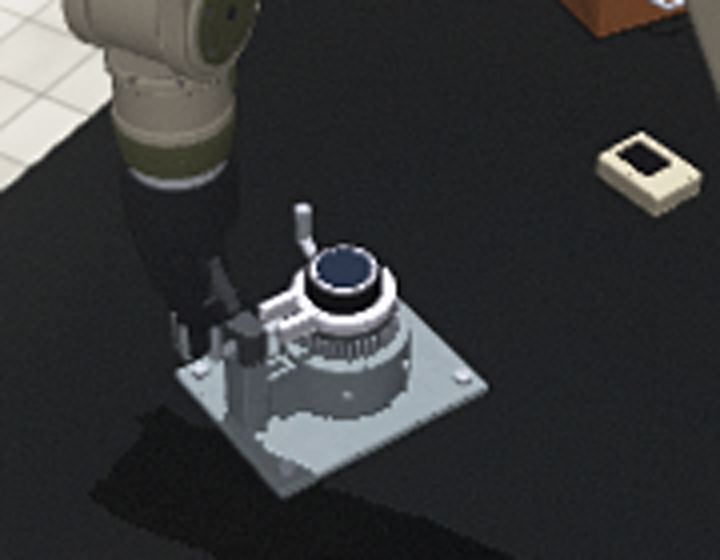

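Call:
move_arm:
  deltas: [1,-0.002,0,0,0,0,0,1,-0.002,0,0,0,0,0,1,-0.001,0,0,0,0,0]

```text
clock: 11.85
tcp_pos: [0.626, 0.1061, 0.1172]
orientation: [0.0, 0.833, 0.554, -0.0]
wrist_force: [2.2, 3.0, 0.4]
finger_gap: -0.0003
```

Call:
move_arm:
  deltas: [1,-0.001,0,0,0,0,0,1,0,0,0,0,0,0]

```text
clock: 12.1
tcp_pos: [0.6257, 0.1053, 0.1172]
orientation: [-0.0, 0.833, 0.554, 0.0]
wrist_force: [2.5, 3.9, 0.5]
finger_gap: 0.0001
```

```bash
python3 - <<'E'
from h import *
show()
E
```

```text
t 12.1 tcp [0.6257 0.1053 0.1172] psi 1.1736 zaxis [ 0.  0. -1.] F [2.51 3.91 0.5 ] gap 0.0001 stand [-1.000e-04  1.228e-01] polar 0.1228 1.5717
```

Call:
move_arm:
  deltas: [1,-0.001,0,0,0,0,0,1,0,0,0,0,0,0]

```text
clock: 12.35
tcp_pos: [0.6257, 0.1052, 0.1173]
orientation: [-0.0, 0.833, 0.554, 0.001]
wrist_force: [3.0, 5.8, -1.3]
finger_gap: -0.0001
```

Call:
move_arm:
  deltas: [1,-0.001,0,0,0,0,0,1,0,0,0,0,0,0]

```text
clock: 12.6
tcp_pos: [0.6256, 0.1052, 0.1173]
orientation: [-0.001, 0.832, 0.554, 0.002]
wrist_force: [4.1, 7.4, -2.7]
finger_gap: -0.0
```

```bash
python3 - <<'E'
from h import *
show(); p=imaging.read_camera('side')
cv2.imwrite('pics/s7z.png',cv2.resize(p['img'][160:240,250:350,::-1],None,fx=7,fy=7,interpolation=cv2.INTER_CUBIC))
show()
E
```

```text
t 12.6 tcp [0.6256 0.1052 0.1173] psi 1.1749 zaxis [ 0.002  0.003 -1.   ] F [ 4.12  7.44 -2.71] gap -0.0 stand [-0.0002  0.1226] polar 0.1226 1.572
t 12.65 tcp [0.6256 0.1051 0.1173] psi 1.1749 zaxis [ 0.002  0.003 -1.   ] F [ 3.33  7.26 -2.09] gap -0.0002 stand [-1.000e-04  1.226e-01] polar 0.1226 1.5718
```

View pics/s7z.png

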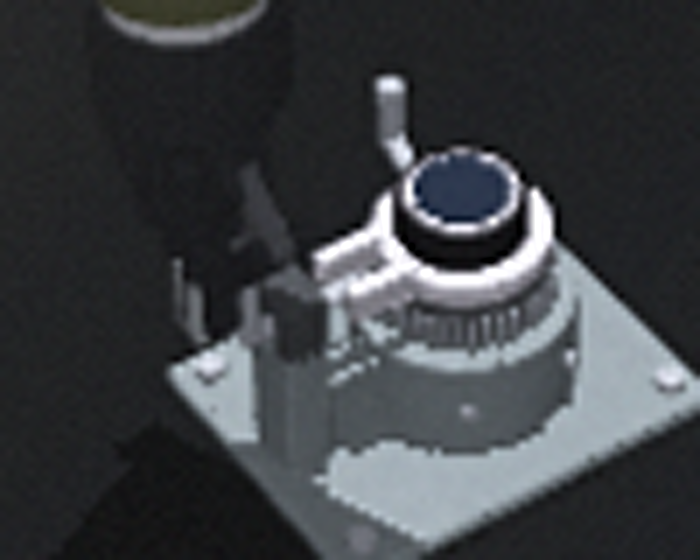

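The tool stalled at stand y = 0.1226, where home was expected at 0.123, and the force kept rising, so the bolt is on its stop. I'll back off and check.

Call:
move_arm:
  deltas: [1,0.012,0,0,0,0,0,1,0.02,0,0,0,0,0,1,0.02,0,-0.02,0,0,0,1,0,0,-0.05,0,0,0,1,0,0,-0.03,0,0,0,1,0,0,0,0,0,0]

```text
clock: 13.4
tcp_pos: [0.6467, 0.1524, 0.2204]
orientation: [0.001, 0.833, 0.554, 0.002]
wrist_force: [0.4, 0.3, -0.2]
finger_gap: 0.0001
```

```bash
python3 - <<'E'
from h import *
show(); p=imaging.read_camera('side')
a=cv2.resize(p['img'][160:240,260:360,::-1],None,fx=6,fy=6,interpolation=cv2.INTER_CUBIC)
cv2.imwrite('pics/s8z.png',a)
q=imaging.read_camera('top')
cv2.imwrite('pics/t8z.png',cv2.resize(q['img'][135:225,250:380,::-1],None,fx=6,fy=6,interpolation=cv2.INTER_CUBIC))
E
```

```text
t 13.4 tcp [0.6467 0.1524 0.2204] psi 1.1742 zaxis [ 0.005  0.    -1.   ] F [ 0.39  0.28 -0.22] gap 0.0001 stand [0.0009 0.1743] polar 0.1743 1.5655
```

View pics/s8z.png

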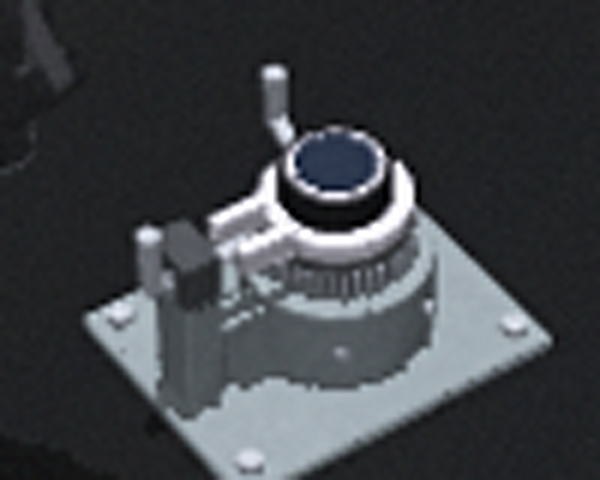

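View pics/t8z.png

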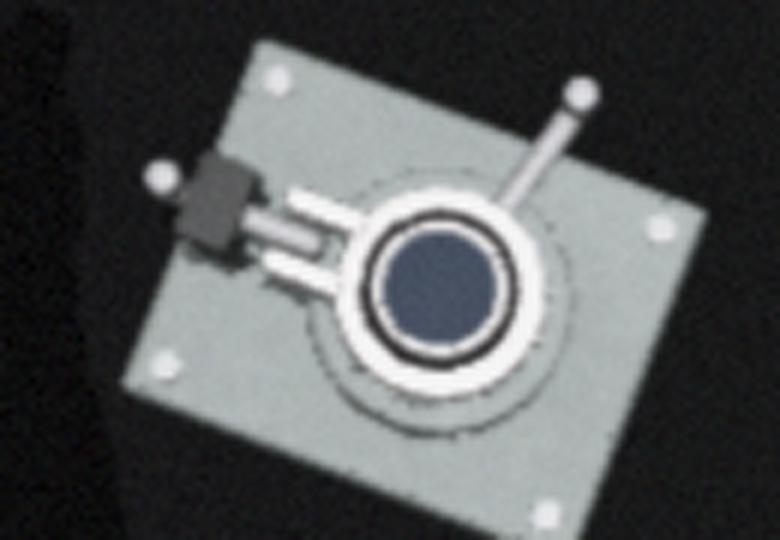

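The bolt lies between the prongs in both views (top zoom 245-320, 215-240), and its post is at the bracket. Now back to the ring post.

Call:
move_arm:
  deltas: [0,-0.049,0.0212,0,0,0,0,0,-0.049,0.0212,0,0,0,0,0,-0.049,0.0212,0,0,0,0,0,-0.049,0.0212,0,0,0,0]

```text
clock: 14.0
tcp_pos: [0.6463, -0.0634, 0.215]
orientation: [-0.001, 0.833, 0.554, -0.001]
wrist_force: [1.0, 0.2, -0.3]
finger_gap: 0.0427
```

Call:
move_arm:
  deltas: [0,0,0,0,0,0,-9.5,0,0,0,0,0,0,-9.5,0,0,0,0,0,0,-9.5,0,0,0,0,0,0,-9.5,0,0,0,0,0,0,-9.5,0,0,0,0,0,0,-9.5,0,0,0,0,0,0,-9.5,0,0,0,0,0,0,-9.5,0,0,0,0,0,0,0]

```text
clock: 15.12
tcp_pos: [0.6465, -0.0619, 0.2153]
orientation: [-0.002, 0.316, 0.949, -0.0]
wrist_force: [0.0, -0.6, -0.4]
finger_gap: 0.0427
```

```bash
python3 - <<'E'
from h import *
q=imaging.read_camera('side')
show()
p=imaging.read_camera('top')
# ring post from earlier top zoom (6x, origin 250,135)
u,v=250+582.5/6-.5,135+95.5/6-.5
w=ray_at(p,u,v,.105); d=w[:2]-AX; print('post',w,np.hypot(*d),np.arctan2(d[1],d[0])-TH)
delta([w[0],w[1],.097])
E
```

```text
t 15.175 tcp [ 0.6466 -0.0619  0.2156] psi 2.4968 zaxis [-0.003  0.    -1.   ] F [-0.25  0.06 -0.05] gap 0.0427 stand [ 0.0843 -0.0231] polar 0.0874 -0.2677
post [ 0.64748677 -0.0607594   0.105     ] 0.08736766547953381 -0.25123238714416185
tool delta [-1.000e-04  1.500e-03  1.189e-01]
```

Call:
move_arm:
  deltas: [0,-0.0004,0.0015,0.035,0,0,0,0,0,0,0.035,0,0,0,0,0,0,0.03,0,0,0,0,0,0,0.018,0,0,0,0,0,0,0,0,0,0,0.9,0,0,0,0,0,0,0.9,0,0,0,0,0,0,0.9,0,0,0,0,0,0,0.9,0,0,0,0,0,0]
  squeeze: 25

```text
clock: 16.35
tcp_pos: [0.6494, -0.0614, 0.1005]
orientation: [0.001, 0.315, 0.949, 0.0]
wrist_force: [-0.1, -0.5, 4.6]
finger_gap: 0.0105
```

```bash
python3 - <<'E'
from h import *
show()
E
```

```text
t 16.35 tcp [ 0.6494 -0.0614  0.1005] psi 2.4999 zaxis [ 0.002 -0.001 -1.   ] F [-0.08 -0.46  4.64] gap 0.0105 stand [ 0.0867 -0.0215] polar 0.0893 -0.2434
```

Call:
move_arm:
  deltas: [0.9,0.0003,-0.0077,0.0002,0,0,5,0.9,0.0003,-0.0077,0.0002,0,0,5,0.9,0.0003,-0.0077,0.0002,0,0,5,0.9,0.0003,-0.0077,0.0002,0,0,5,0.9,0.0003,-0.0077,0.0002,0,0,5,0.9,0.0003,-0.0077,0.0002,0,0,5,0.9,0,0,0,0,0,0]

```text
clock: 17.23
tcp_pos: [0.6135, -0.0898, 0.0994]
orientation: [0.001, 0.55, 0.835, 0.001]
wrist_force: [0.2, 2.0, 5.4]
finger_gap: 0.0106
```

```bash
python3 - <<'E'
from h import *
show(); p=imaging.read_camera('side')
cv2.imwrite('pics/s9z.png',cv2.resize(p['img'][140:240,250:380,::-1],None,fx=6,fy=6,interpolation=cv2.INTER_CUBIC))
E
```

```text
t 17.225 tcp [ 0.6135 -0.0898  0.0994] psi 1.9766 zaxis [ 0.003 -0.    -1.   ] F [0.23 1.95 5.42] gap 0.0106 stand [ 0.0646 -0.0617] polar 0.0893 -0.7619
```

View pics/s9z.png

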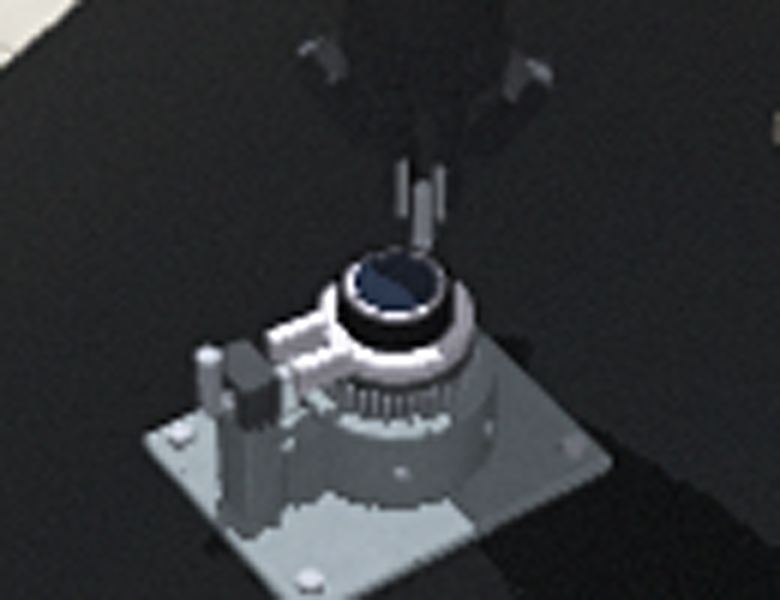

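The fork stays on the bolt while the ring follows the grip. Continuing.

Call:
move_arm:
  deltas: [0.9,0.0003,-0.0077,0.0003,0,0,5,0.9,0.0003,-0.0077,0.0003,0,0,5,0.9,0.0003,-0.0077,0.0003,0,0,5,0.9,0.0003,-0.0077,0.0003,0,0,5,0.9,0.0003,-0.0077,0.0003,0,0,5,0.9,0.0003,-0.0077,0.0003,0,0,5,0.9,0.0003,-0.0077,0.0003,0,0,5,0.9,0.0003,-0.0077,0.0003,0,0,5,0.9,0.0003,-0.0077,0.0003,0,0,5,0.9,0,0,0,0,0,0]

```text
clock: 18.52
tcp_pos: [0.5467, -0.0913, 0.0976]
orientation: [0.002, 0.828, 0.561, 0.001]
wrist_force: [-0.3, -0.2, 10.0]
finger_gap: 0.0108
```

```bash
python3 - <<'E'
from h import *
show()
E
```

```text
t 18.525 tcp [ 0.5467 -0.0913  0.0976] psi 1.1915 zaxis [ 0.004 -0.002 -1.   ] F [-0.35 -0.23 10.03] gap 0.0108 stand [ 0.0037 -0.0891] polar 0.0892 -1.529
```

Call:
move_arm:
  deltas: [0.9,0.0001,-0.0038,-0.001,0,0,2.5,0.9,0.0001,-0.0038,0,0,0,2.5,0.9,0.0001,-0.0038,0,0,0,2.5,0.9,0.0001,-0.0038,0,0,0,2.5,0.9,0.0001,-0.0038,0,0,0,2.5,0.9,0,0,0,0,0,0]

```text
clock: 19.27
tcp_pos: [0.5293, -0.0824, 0.0973]
orientation: [0.001, 0.884, 0.468, 0.001]
wrist_force: [0.7, -1.4, 5.9]
finger_gap: 0.011
```

```bash
python3 - <<'E'
from h import *
show()
E
```

```text
t 19.275 tcp [ 0.5293 -0.0824  0.0973] psi 0.974 zaxis [ 0.002 -0.001 -1.   ] F [ 0.73 -1.39  5.86] gap 0.011 stand [-0.0158 -0.0876] polar 0.089 -1.749
```

Call:
move_arm:
  deltas: [0.9,0.0001,-0.0023,0,0,0,1.5,0.9,0.0001,-0.0023,0,0,0,1.5,0.9,0,0,0,0,0,0]

```text
clock: 19.65
tcp_pos: [0.5255, -0.0797, 0.0971]
orientation: [0.001, 0.896, 0.444, 0.0]
wrist_force: [0.5, -3.3, 5.8]
finger_gap: 0.0106
```

```bash
python3 - <<'E'
from h import *
show()
E
```

```text
t 19.65 tcp [ 0.5255 -0.0797  0.0971] psi 0.9204 zaxis [ 0.001 -0.001 -1.   ] F [ 0.53 -3.25  5.84] gap 0.0106 stand [-0.0204 -0.0866] polar 0.089 -1.8019
```

Call:
move_arm:
  deltas: [0.9,0,-0.0023,0,0,0,1.5,0.9,0,0,0,0,0,0]

```text
clock: 19.9
tcp_pos: [0.5236, -0.0783, 0.0971]
orientation: [0.001, 0.902, 0.432, 0.0]
wrist_force: [0.5, -1.7, 6.0]
finger_gap: 0.0104
```

Call:
move_arm:
  deltas: [0.9,0,-0.0023,0,0,0,1.5,0.9,0,0,0,0,0,0]

```text
clock: 20.15
tcp_pos: [0.5219, -0.0769, 0.097]
orientation: [0.001, 0.907, 0.421, 0.0]
wrist_force: [1.6, -2.1, 5.1]
finger_gap: 0.0108
```

```bash
python3 - <<'E'
from h import *
show(); p=imaging.read_camera('side')
cv2.imwrite('pics/s10z.png',cv2.resize(p['img'][140:240,250:380,::-1],None,fx=6,fy=6,interpolation=cv2.INTER_CUBIC))
E
```

```text
t 20.15 tcp [ 0.5219 -0.0769  0.097 ] psi 0.8681 zaxis [ 0.001 -0.001 -1.   ] F [ 1.62 -2.05  5.07] gap 0.0108 stand [-0.0248 -0.0855] polar 0.089 -1.853
```

View pics/s10z.png

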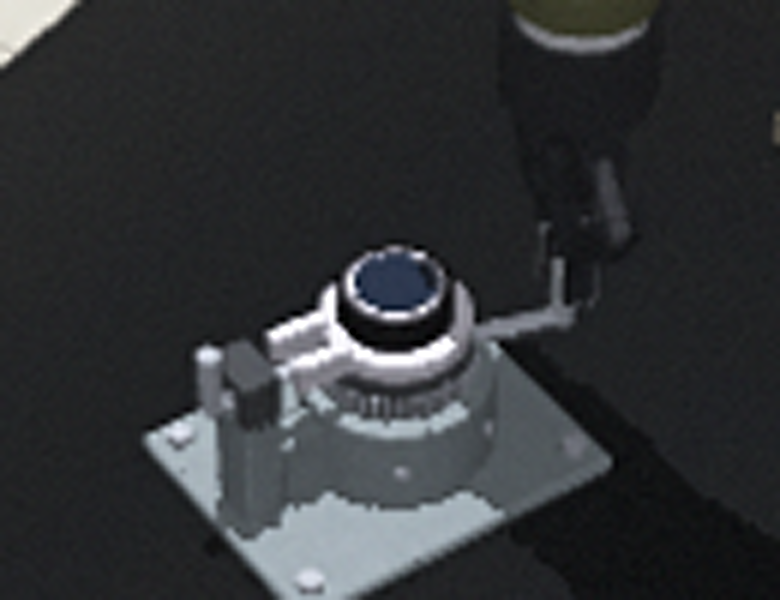

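Call:
move_arm:
  deltas: [0.9,0,-0.0023,0,0,0,1.5,0.9,0,0,0,0,0,0]

```text
clock: 20.45
tcp_pos: [0.5213, -0.0763, 0.0971]
orientation: [0.002, 0.913, 0.408, 0.001]
wrist_force: [3.5, -5.4, 2.4]
finger_gap: 0.0109
```

```bash
python3 - <<'E'
from h import *
show()
E
```

```text
t 20.45 tcp [ 0.5213 -0.0763  0.0971] psi 0.8412 zaxis [ 0.003 -0.003 -1.   ] F [ 3.46 -5.4   2.37] gap 0.0109 stand [-0.0256 -0.0852] polar 0.089 -1.8626
```

Call:
move_arm:
  deltas: [0.9,0,-0.0023,0,0,0,1.5,0.9,0,0,0,0,0,0]

```text
clock: 20.7
tcp_pos: [0.521, -0.0757, 0.0972]
orientation: [0.004, 0.918, 0.396, 0.002]
wrist_force: [7.3, -8.0, -1.5]
finger_gap: 0.0107
```

```bash
python3 - <<'E'
from h import *
show()
E
```

```text
t 20.7 tcp [ 0.521  -0.0757  0.0972] psi 0.8145 zaxis [ 0.006 -0.005 -1.   ] F [ 7.28 -8.05 -1.5 ] gap 0.0107 stand [-0.026  -0.0848] polar 0.0887 -1.8688
```

Stalled at post angle -1.863, which matches -0.2 - 1.6 - 0.06 of play, with rising force, so the ring is tight. I'll relax the load, open and lift off.

Call:
move_arm:
  deltas: [0.9,0,0.0035,0,0,0,0,0.4,0,0,0,0,0,0,0,0,0,0,0,0,0,0,0,0,0,0,0,0,0,0,0,-0.02,0,0,0,0,0,0,-0.04,0,0,0,0,0,0,-0.05,0,0,0,0,0,0,-0.05,0,0,0,0,0,0,0,0,0,0]

```text
clock: 21.82
tcp_pos: [0.5222, -0.076, 0.2606]
orientation: [0.002, 0.918, 0.397, 0.003]
wrist_force: [-0.2, 0.2, 0.5]
finger_gap: 0.0426
```

Call:
move_arm:
  deltas: [0,-0.04,0,0,0,0,0,0,-0.05,0,0,0,0,0,0,-0.05,0,0,0,0,0,0,-0.04,0,0,0,0,0,0,0,0,0,0,0,0,0,0,0,0,0,0,0]

```text
clock: 22.58
tcp_pos: [0.3967, -0.2063, 0.2557]
orientation: [-0.001, 0.918, 0.396, -0.0]
wrist_force: [0.4, 0.2, -1.2]
finger_gap: 0.0427
```

```bash
python3 - <<'E'
from h import *
show(); p=imaging.read_camera('side')
cv2.imwrite('pics/s11z.png',cv2.resize(p['img'][140:240,250:380,::-1],None,fx=6,fy=6,interpolation=cv2.INTER_CUBIC))
q=imaging.read_camera('top'); save(q,'t11.png')
cv2.imwrite('pics/t11z.png',cv2.resize(q['img'][135:225,250:380,::-1],None,fx=6,fy=6,interpolation=cv2.INTER_CUBIC))
E
```

```text
t 22.575 tcp [ 0.3967 -0.2063  0.2557] psi 0.8153 zaxis [-0.001  0.001 -1.   ] F [ 0.39  0.21 -1.15] gap 0.0427 stand [-0.0897 -0.2534] polar 0.2688 -1.911
```

View pics/s11z.png

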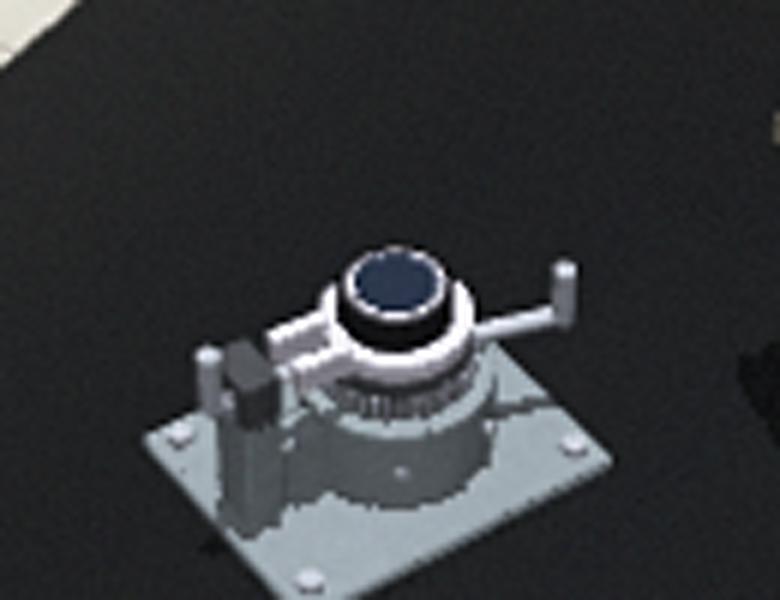

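View pics/t11z.png

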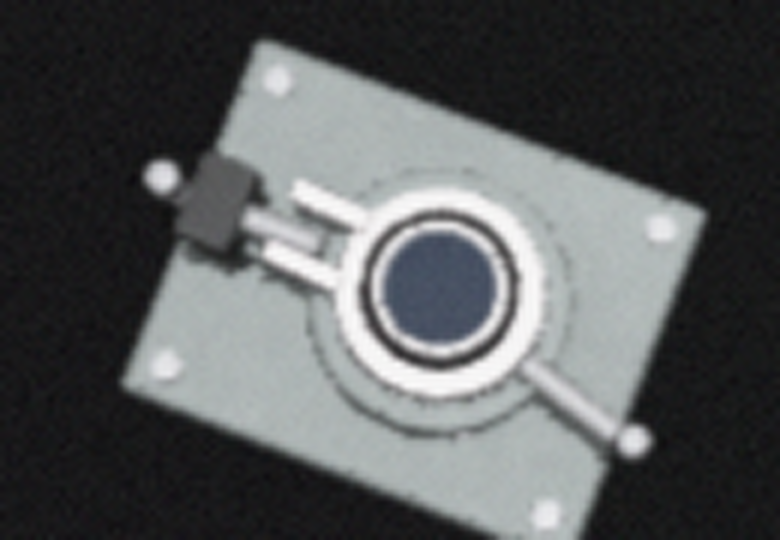

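```bash
python3 - <<'E'
from h import *
p=imaging.read_camera('top')
z=lambda a,b:(250+(a+.5)/6-.5,135+(b+.5)/6-.5)
g=lambda w:(np.hypot(*(w[:2]-AX)).round(4),(np.arctan2(*(w[:2]-AX)[::-1])-TH).round(3))
r=g(ray_at(p,*z(634,440),.1015)); f=g((ray_at(p,*z(296,188),.104)+ray_at(p,*z(264,250),.104))/2); b=g(ray_at(p,*z(161,177),.128))
print('ringpost',r,'fork',f,f[1]-np.pi/2,'boltpost',b,'ring=',-.2+f[1]-np.pi/2-r[1])
for th in ['gauge_case','pedestal','meter_pack']:
    for k in imaging.recognise(p,th)[:2]: print(th,np.round(k['centre']),round(k['confidence'],2))
E
```

```text
ringpost (np.float64(0.0884), np.float64(-1.852)) fork (np.float64(0.0635), np.float64(1.528)) -0.04279632679489653 boltpost (np.float64(0.1061), np.float64(1.578)) ring= 1.6092036732051036
gauge_case [180. 224.] 0.64
pedestal [181. 159.] 0.58
meter_pack [469. 222.] 0.56
```

```bash
python3 -c "
from h import *
print(order.hand_in()); show()"
```

```text
the job is handed in; nothing more can be done
None
the job is handed in; nothing more can be done
```

The collimator's focus is locked: the bolt is home between the prongs and the lock ring is tight on the housing. I handed the job in at about 22.6 s of the 58 s allowed; the hand-in reports no verdict.

**What I did:** I gripped the ring's post and turned it counter-clockwise, which carried the barrel round from about -0.66 rad to 0. I did this instead of pushing on a prong because a finger there would have come close to the bolt's nose. Next I pushed the bolt to its stop with shut fingers. Finally I gripped the ring post again, turned it clockwise until it stalled at about 11 N, let go and backed away.

**Last checks (top camera, after letting go):**

| Check | Measured | Required |
|---|---|---|
| Lock ring | about 1.61 rad (its stop is at 1.6, so within measuring error) | over 1.5 |
| Barrel | about -0.04 rad by camera; about -0.06 from where the ring stalled, the limit of the bolt's play | within ±0.1 |
| Bolt post from axis | 106 mm (fully home) | bolt over 18 of 22 mm |

- **Things lying around:** the pedestal's first sighting was off by about 3 pixels in the column-row fit (182,156 before, 181,159 after). That is network scatter: the arm never went near it. The gauge case and meter pack were within a pixel of their first positions.
- **Robot:** it was clear of everything, with only noise on the wrist force. None of the checks failed.

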